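Bring the bearing to the pick opening and confirm

ROBOT

A 7-joint arm with a two-finger parallel gripper is mounted at the origin on the work surface. World frame = base frame: x ahead of the robot, y to its left, z up, the work surface at z = 0. Lengths are in m, angles in rad, forces in N, time in s.
With the tool pointing down it reaches from about 0.35 to 0.9 m from the base axis. Payload 8.1 kg.
Tool frame: the origin (TCP) lies midway between the tips of the shut fingers; the grasp point (between the pads) lies arm.grasp_offset behind it (arm.grasp_offset is the distance from the TCP to the grasp point, in m); z points along the fingers, y is the line along which they close (so a half turn about z gives the same grasp; the last joint's range is limited). The gripper opens to 92 mm and grips with 3 to 60 N. Pads are 19 mm wide; open, the fingers measure 130 mm over their backs; the gripper's body (75 mm by 190 mm) begins 47 mm behind the grasp point.
Start: joints at [1.144, 0.434, 0.025, 1.573, -0.012, 1.134, -0.075], TCP at [0.199, -0.593, 0.2] pointing down, gripper open.
Joint ranges: [-2.62, 2.62], [-0.44, 2.09], [-1.27, 1.32], [0.08, 2.57], [-1.32, 4.46], [0.12, 2], [-2.74, 2.74]. Speed limits (rad/s): [2.22, 2.22, 3.01, 3.01, 3.14, 3.14, 3.14].

INTERFACE

Orientations are given as a rotation vector (axis times angle).
In Python, from cell import observe, imaging, arm gives the robot as it stands.
- The arm moves only by the tool apply_moves, never from a script. Its argument "commands" is a list of rows, each a list of 5 numbers: the opening in per cent of the stroke, from 0 (shut) to 100 (fully open), then the shift along the world's x, y, z in units of 0.06 m (1.0 is 0.06 m), then the turn about the world's z in units of 0.5 rad (1.0 is 0.5 rad). A call has 1 to 12 rows; each row shifts and turns the commanded pose from where the row before left it; what a row does not reach is not made up. A row lasts 1/8 s, in which the tool goes at most 62.5 mm and 10.7 degrees, less where a joint would pass 70% of its speed; a pose out of reach is approached as far as the arm can. A call with a number of a shift or a turn outside -1 to 1 is refused whole. A call with a gripper value outside its range is refused whole. The fingers move at their own pace and stop on an object; "newtons" is the grip in N (left out, the last holds). Time passes only in rows, so rows that do not move let the fingers close. It gives the time, the measured TCP pose, the force, the opening and the grip force at its end, in the units of the state.
- observe(): the state, without advancing time (a new reading comes with each control period).
- imaging.get_image(name): name is "scene" or "top" or "wrist"; returns (picture, depth): 400x640x3 uint8, red, green, blue; 400x640 float32, m along the optical axis (not along the pixel's ray), 0 where there is no reading.
- imaging.camera_params(name): a dict with "camera_matrix" (3x3 intrinsics, pixels), "dist" ([k1, k2, p1, p2, k3] as OpenCV has them; the pictures are not rectified), "origin" and "rotation" of the camera in the world; the wrist camera has in their place "tool_from_camera" (4x4, takes a point from camera to tool coordinates, whose origin is the TCP and whose axes are the flange's). Camera axes: x right, y up, looking along -z (the intrinsics and any distortion apply to the point x, -y, -z); pixel columns grow to the right and rows downward; lengths in m; the calibration is good to about 2 mm. A picture is of the moment at which its call begins: read the wrist's pose just before it. camera_params takes no time and is no camera call.
- arm.sign_off(): hands the job in; it is judged then, once.
The state is a dict: "clock": time; "joints": joint angles; "dq": joint speeds; "joint_efforts": joint torques, N m; "position": TCP position; "ee_rot": TCP orientation; "force": force on the tool from outside, world axes, zero at the start; "ft_torque": the same for the moment, N m; "width": opening from 0.0 (shut) to 1.0 (fully open); "gripper_force": force on a finger pad.
Only numpy, scipy, OpenCV 4.12 (cv2) and the standard library are available. Lean on these libraries where they do the work, as an engineer would, in place of code of your own. Each camera call takes 0.05 s, during which the arm holds its last target. There are 200 camera calls.

TASK

By pushing gently on the dividers of the parts carousel with a fingertip, turn it until the bay with the wheel bearing (the wide flat ring) stands squarely in the pick opening between the two posts, and let it come to rest. Then press the confirm button all the way down and let it go; do not press it before. Nothing is gripped or picked up: do not touch the parts in the bays with the fingers, and leave the other things on the table where they are.

Things in the scene. Friction and masses are not known exactly. Their poses are not given: they have to be found in the camera images.
- pick_base: fixed round black foot of the carousel, 380 mm across, 16 mm thick, on the work surface. Origin: centre of its underside, on the carousel's upright axis; its -x axis points through the middle of the pick opening, which is marked by two fixed steel posts (12 mm thick, tops 70 mm above the work surface), 177 mm from the axis, 30 degrees either side of -x.
- pick_point (a point): fixed point in the middle of the pick opening, 100 mm from the axis, at the height of the bay floors (28 mm above the work surface). A bay stands squarely in the opening when its bayN point is here, its two dividers then pointing at the two posts.
- carousel (a joint): turn of the grey tray on its foot (rad), growing counter-clockwise seen from above; it can turn a full turn either way from 0 and starts near 0. Light friction (about 1 N at the rim): it stays where it is left and coasts only a little.
- tray_top (a point): centre of the top of the tray's hub (44 mm across), 87 mm above the work surface. Tray: 320 mm across, bay floors 28 mm and outer rim 44 mm above the work surface. Six upright dividers, 4 mm thick, run like spokes 22 to 156 mm from the axis, tops 87 mm above the work surface, each midway (30 degrees) between two neighbouring bayN points; push them on either face.
- bearing: the wheel bearing: wide flat steel ring, 47 mm across, 25 mm bore, 12 mm tall, lying loose in one of the bays (never at first the one in the opening). Origin: centre of its underside.
- bay0 (a point): point on the floor in the middle of one bay of the tray, 100 mm from the axis; turns with the tray (bay0 to bay5 follow counter-clockwise seen from above, 60 degrees apart).
- bay1 (a point): point on the floor in the middle of one bay of the tray, 100 mm from the axis; turns with the tray.
- bay2 (a point): point on the floor in the middle of one bay of the tray, 100 mm from the axis; turns with the tray.
- bay3 (a point): point on the floor in the middle of one bay of the tray, 100 mm from the axis; turns with the tray.
- bay4 (a point): point on the floor in the middle of one bay of the tray, 100 mm from the axis; turns with the tray.
- bay5 (a point): point on the floor in the middle of one bay of the tray, 100 mm from the axis; turns with the tray.
- bush: narrow tall steel sleeve, 30 mm across, 20 mm bore, 24 mm tall, lying loose in another bay; to be left alone. Origin: centre of its underside.
- piston: solid steel cylinder, 42 mm across, 22 mm tall, lying loose in another bay; to be left alone. Origin: centre of its underside.
- pad: dark rectangular steel block 42 x 28 x 14 mm, lying loose in another bay; to be left alone. Origin: centre of its underside.
- cap: steel cap: 40 mm flange with an 18 mm stub on top, 22 mm tall, lying loose in another bay; to be left alone. Origin: centre of its underside.
- confirm (a joint): travel of the confirm button (m): 0 up, 0.006 fully down; sprung, about 5 N fully down, comes up again when let go.
- confirm_top (a point): centre of the top face of the confirm button: round white button 32 mm across in a black housing, on a grey box 80 x 80 x 40 mm fixed to the work surface beside the carousel, left or right of it. Pressed straight down.
- carton: loose cardboard carton 90 x 60 x 55 mm, bystander. Origin: centre of its underside.
- filter: loose white oil filter, 70 mm across, 75 mm tall, bystander. Origin: centre of its underside.
- tape: loose cardboard-brown roll 90 mm across, 48 mm tall, bystander. Origin: centre of its underside.
- smallbox: loose cardboard box 60 x 45 x 35 mm, bystander. Origin: centre of its underside.
Not all that is in view belongs to the job. What is shaped like the part that bears confirm but green or yellow is not meant.

How it is judged:
On the way, in this order (a step that is already met when the one before it is completed fails the run):
1. the bay with the bearing stands squarely in the pick opening, at rest (((horizontal distance between bay0 and pick_point below 0.016 m and horizontal distance between bearing and bay0 below 0.05 m) or (horizontal distance between bay1 and pick_point below 0.016 m and horizontal distance between bearing and bay1 below 0.05 m) or (horizontal distance between bay2 and pick_point below 0.016 m and horizontal distance between bearing and bay2 below 0.05 m) or (horizontal distance between bay3 and pick_point below 0.016 m and horizontal distance between bearing and bay3 below 0.05 m) or (horizontal distance between bay4 and pick_point below 0.016 m and horizontal distance between bearing and bay4 below 0.05 m) or (horizontal distance between bay5 and pick_point below 0.016 m and horizontal distance between bearing and bay5 below 0.05 m)) and velocity of joint carousel between -0.1 and 0.1 rad/s and height (world z) of each of bearing, bush, piston, pad, cap below 0.045 m), for 0.2 s.
2. the confirm button is pressed down (value of joint confirm above 0.0045 m and ((horizontal distance between bay0 and pick_point below 0.016 m and horizontal distance between bearing and bay0 below 0.05 m) or (horizontal distance between bay1 and pick_point below 0.016 m and horizontal distance between bearing and bay1 below 0.05 m) or (horizontal distance between bay2 and pick_point below 0.016 m and horizontal distance between bearing and bay2 below 0.05 m) or (horizontal distance between bay3 and pick_point below 0.016 m and horizontal distance between bearing and bay3 below 0.05 m) or (horizontal distance between bay4 and pick_point below 0.016 m and horizontal distance between bearing and bay4 below 0.05 m) or (horizontal distance between bay5 and pick_point below 0.016 m and horizontal distance between bearing and bay5 below 0.05 m))), for 0.05 s.
At the end, for the whole second after the job is handed in: The bearing lies in a bay whose middle is within 16 mm (about 9 degrees) of the pick point, the carousel is at rest, all five parts lie in their bays, and the confirm button, pressed at least 4.5 mm with the bay in place, is up again (all of step 1 and value of joint confirm below 0.0015 m); the robot touches nothing.
It fails at once if the confirm button is pressed while the bearing's bay is not in the opening (value of joint confirm above 0.002 m and not ((horizontal distance between bay0 and pick_point below 0.016 m and horizontal distance between bearing and bay0 below 0.05 m) or (horizontal distance between bay1 and pick_point below 0.016 m and horizontal distance between bearing and bay1 below 0.05 m) or (horizontal distance between bay2 and pick_point below 0.016 m and horizontal distance between bearing and bay2 below 0.05 m) or (horizontal distance between bay3 and pick_point below 0.016 m and horizontal distance between bearing and bay3 below 0.05 m) or (horizontal distance between bay4 and pick_point below 0.016 m and horizontal distance between bearing and bay4 below 0.05 m) or (horizontal distance between bay5 and pick_point below 0.016 m and horizontal distance between bearing and bay5 below 0.05 m))).
It fails at once if the carousel is flung round (faster than 3 rad/s) (velocity of joint carousel above 3 rad/s or velocity of joint carousel below -3 rad/s).
It fails at once if the fingers touch a part in the bays (more than 1 N), or a part is lifted out of its bay (contact force between the fingers and bearing above 1 N or contact force between the fingers and bush above 1 N or contact force between the fingers and piston above 1 N or contact force between the fingers and pad above 1 N or contact force between the fingers and cap above 1 N or height (world z) of any of bearing, bush, piston, pad, cap above 0.05 m).
It fails at once if the fingers grip the carousel or shove it hard (more than 30 N) (contact force between the fingers and pick_base above 30 N).
It fails at once if a bystander on the table is shifted more than 20 mm (distance of any of carton, filter, tape, smallbox from where it was at the start of the episode above 0.02 m).
It also fails if it takes over 54 s, if anything falls off the work surface, if the arm or the gripper's body presses on something with over 40 N, if the wrist force passes 120 N, or if a joint passes its speed limit or range.

## Working session

There is one attempt and no reset: what is moved stays moved. The work goes in short steps, Python scripts to look and compute and a tool call to move; the robot and the scene stay as the last step left them, time stands still between calls to the robot, and variables do not carry over. Pictures are saved under pics/ and viewed, at most 10 in all, crops included, and the job is handed in when it is done.

Besides the shell and the picture viewer there is one more tool, called after "Emit:" as name([rows], argument=value, ...), one row to a line, values as JSON. apply_moves: Moves the arm, as the interface text tells. Its arguments: {"type":"object","properties":{"commands":{"type":"array"},"newtons":{"type":"number"}},"required":["commands"]}

```bash
mkdir -p pics
cat > h.py <<'E'
import numpy as np,cv2
from cell import observe,imaging,arm
def shot(n,f):
    im,d=imaging.get_image(n); cv2.imwrite('pics/'+f+'.png',im[:,:,::-1]); np.savez('pics/'+f+'.npz',im=im,d=d); return im,d
def world(n,uv,d=None,z=None):
    p=imaging.camera_params(n);K=np.array(p['camera_matrix'],float);
    q=cv2.undistortPoints(np.array(uv,float).reshape(-1,1,2),K,np.array(p['dist'],float)).reshape(-1,2)
    r=np.c_[q[:,0],-q[:,1],-np.ones(len(q))]@np.array(p['rotation']).T; o=np.array(p['origin'])
    if z is not None: return o+r*((z-o[2])/r[:,2])[:,None]
    return o+r*np.array(d).reshape(-1,1)
E
python3 - <<'E'
from h import *
for n in('top','scene'):
    shot(n,n+'0');print(imaging.camera_params(n))
s=observe();print(s['clock'],s['position'],s['ee_rot'],s['force'],s['width'])
E
```

```text
{'camera_matrix': array([[390.73792405,   0.        , 310.37974191],
       [  0.        , 390.73792405, 194.25158553],
       [  0.        ,   0.        ,   1.        ]]), 'dist': array([0.00247789, 0.        , 0.        , 0.        , 0.        ]), 'origin': array([0.30407449, 0.01315735, 1.03639739]), 'rotation': array([ 0.08607592, -0.11295071, -1.58982375])}
{'camera_matrix': array([[446.4450487 ,   0.        , 318.45242616],
       [  0.        , 446.4450487 , 200.69545398],
       [  0.        ,   0.        ,   1.        ]]), 'dist': array([0.00148669, 0.        , 0.        , 0.        , 0.        ]), 'origin': array([1.07088805, 0.20202296, 0.91118003]), 'rotation': array([0.45823883, 0.6460654 , 1.77875008])}
0.1 [ 0.19863701 -0.59205615  0.19920741] [-3.09913796e+00 -5.06042366e-01  5.69889330e-04] [-0.11749981  0.77032221  0.46845403] 1.0005824749646401
```

```bash
sed -i "s/np.array(p\['rotation'\]).T/cv2.Rodrigues(np.array(p['rotation'],float))[0].T/" h.py
```

```text
(no output)
```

View pics/top0.png

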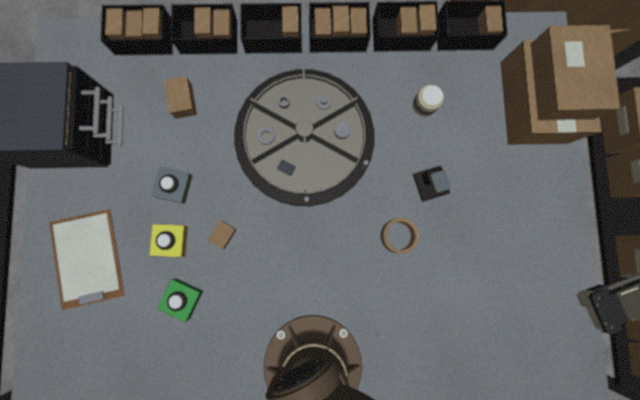

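View pics/scene0.png

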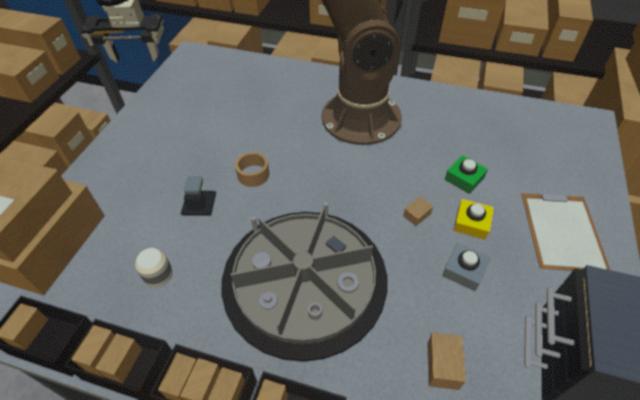

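Top view: the hub is at (304,130) and the posts at (366,162) and (306,199), so the opening faces lower right. Candidates for the bearing are the wide flat ring at (266,136) and the small tall ring at (284,103), which is the bush; cap at (324,102), piston (342,130), pad (286,168). Buttons: grey box (167,183), yellow (165,240), green (177,301). I choose the ring at (266,136) and the grey box, and will check both in a close crop.

Run:
```python
from h import *
im=cv2.imread('pics/top0.png');c=im[62:212,150:380];cv2.imwrite('pics/crop0.png',cv2.resize(c,None,fx=3.4,fy=3.4,interpolation=cv2.INTER_CUBIC))
d=np.load('pics/top0.npz')['d']
for nm,uv,z in [('hub',(304,130),.087),('postA',(366,162),.07),('postB',(306,199),.07),('bearing',(266,136),.04),('button',(167,183),.055),('yell',(165,240),.055),('carton',(179,96),.055),('small',(222,235),.035),('tape',(400,236),.048),('filt',(430,98),.075),('cam stand',(432,183),.06)]:
    u,v=uv;print(nm,world('top',[uv],z=z)[0].round(3),world('top',[uv],d=[d[v,u]])[0].round(3))
```

```text
hub [0.587 0.008 0.087] [0.587 0.008 0.088]
postA [ 0.506 -0.147  0.07 ] [ 0.506 -0.147  0.072]
postB [0.415 0.006 0.07 ] [0.415 0.006 0.068]
bearing [0.586 0.107 0.04 ] [0.59  0.108 0.029]
button [0.465 0.356 0.055] [0.463 0.354 0.063]
yell [0.322 0.358 0.055] [0.321 0.356 0.061]
carton [0.693 0.331 0.055] [0.693 0.331 0.055]
small [0.331 0.221 0.035] [0.331 0.222 0.035]
tape [ 0.319 -0.229  0.048] [ 0.319 -0.241 -0.   ]
filt [ 0.669 -0.318  0.075] [ 0.669 -0.317  0.077]
cam stand [ 0.45  -0.315  0.06 ] [ 0.449 -0.31   0.072]
```

View pics/crop0.png

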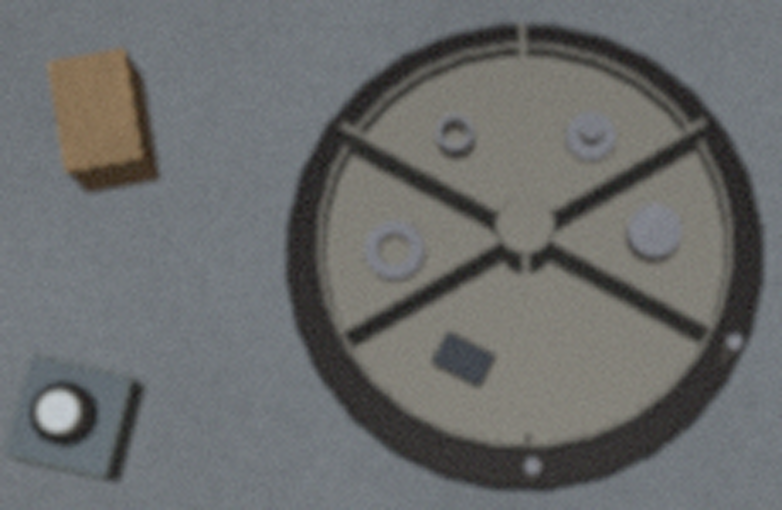

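The crop confirms it: the flat wide ring at (393,250) in the crop is the bearing, the small tall ring at (455,135) is the bush, and the button sits on the grey box. The bearing's bay is about 120° short of the opening, turning counter-clockwise.

Run:
```python
from h import *
hub=np.array([.587,.008])
for c in [(523,35),(345,125),(350,340),(528,445),(705,335),(705,125)]:
    uv=(c[0]/3.4+150,c[1]/3.4+62);w=world('top',[uv],z=.087)[0][:2]-hub;print(np.linalg.norm(w).round(3),np.degrees(np.arctan2(w[1],w[0])).round(1))
print(arm.grasp_offset)
# bright-pixel centroids: posts/hub
d=np.load('pics/top0.npz')['d']
v,u=np.mgrid[50:220:1,220:390:1].reshape(2,-1)
w=world('top',np.c_[u,v],d=d[v,u]);r=np.hypot(*(w[:,:2]-hub).T);a=np.degrees(np.arctan2(w[:,1]-hub[1],w[:,0]-hub[0]))
m=(w[:,2]>.08)&(r<.03);print('hub',w[m][:,:2].mean(0))
m=(w[:,2]>.062)&(r>.165)&(r<.19);print('posts',w[m].round(3))
m=(w[:,2]>.075)&(r>.05)&(r<.15);f=np.angle(np.exp(1j*np.radians(6*a[m])).mean());print('div phase mod60',np.degrees(f)/6,m.sum())
o=np.array([[.465,.356]]);
v,u=np.mgrid[165:200:1,150:190:1].reshape(2,-1);w=world('top',np.c_[u,v],d=d[v,u]);m=w[:,2]>.052;print('btn',w[m].mean(0),w[m][:,2].max(),m.sum())
im=np.load('pics/top0.npz')['im'];b=im[v,u].min(1)>180;print(w[b].mean(0))
```

```text
0.151 -1.0
0.155 57.5
0.15 121.9
0.159 -180.0
0.154 -121.6
0.158 -60.1
0.0188
hub [0.58987335 0.00755253]
posts [[ 0.509 -0.142  0.069]
 [ 0.509 -0.145  0.068]
 [ 0.508 -0.147  0.071]
 [ 0.509 -0.15   0.069]
 [ 0.506 -0.142  0.07 ]
 [ 0.506 -0.145  0.068]
 [ 0.506 -0.147  0.072]
 [ 0.505 -0.149  0.072]
 [ 0.506 -0.153  0.067]
 [ 0.504 -0.142  0.069]
 [ 0.504 -0.145  0.068]
 [ 0.503 -0.147  0.07 ]
 [ 0.503 -0.149  0.072]
 [ 0.501 -0.142  0.069]
 [ 0.501 -0.145  0.069]
 [ 0.5   -0.146  0.073]
 [ 0.5   -0.149  0.071]
 [ 0.5   -0.145  0.063]
 [ 0.499 -0.148  0.065]
 [ 0.42   0.009  0.069]
 [ 0.42   0.006  0.069]
 [ 0.42   0.004  0.073]
 [ 0.418  0.009  0.07 ]
 [ 0.418  0.006  0.069]
 [ 0.418  0.004  0.069]
 [ 0.417  0.001  0.072]
 [ 0.415  0.011  0.07 ]
 [ 0.415  0.009  0.072]
 [ 0.415  0.006  0.068]
 [ 0.415  0.004  0.071]
 [ 0.415  0.001  0.07 ]
 [ 0.412  0.009  0.07 ]
 [ 0.413  0.006  0.069]
 [ 0.412  0.004  0.07 ]
 [ 0.412  0.002  0.07 ]
 [ 0.411  0.009  0.065]
 [ 0.41   0.007  0.07 ]
 [ 0.41   0.004  0.068]]
div phase mod60 -0.36842061745033733 582
btn [0.46138477 0.34806013 0.07370185] 1.0363973868623255 196
[0.4629888  0.3511837  0.07366006]
```

Emit:
apply_moves([
  [0, 0.4, 0.55, 0, 0],
  [0, 0.55, 0.75, 0, -0.3],
  [0, 0.55, 0.75, 0, -0.3],
  [0, 0.55, 0.75, 0, -0.3],
  [0, 0.55, 0.75, 0, -0.3],
  [0, 0.55, 0.75, 0, -0.3],
  [0, 0.55, 0.75, 0, -0.3],
  [0, 0.55, 0.75, 0, -0.24],
  [0, 0.55, 0.75, 0, 0],
  [0, 0.55, 0.75, 0, 0],
  [0, 0.55, 0.75, 0, 0],
  [0, 0.55, 0.75, 0, 0],
])

```text
clock: 1.6
position: [0.5865, -0.0631, 0.1997]
ee_rot: [2.953, -1.072, -0.001]
force: [1.2, -1.3, 0.1]
width: 0.005
gripper_force: 0.0
```

Emit:
apply_moves([
  [0, 0.55, 0.76, 0, 0],
  [0, 0.55, 0.76, 0, 0],
  [0, 0.54, 0.76, 0, 0],
  [0, 0, 0, 0, 0],
  [0, 0, 0, -0.7, 0],
  [0, 0, 0, -0.7, 0],
  [0, 0, 0, -0.6, 0],
  [0, 0, 0, -0.22, 0],
  [0, 0, 0, 0, 0],
])

```text
clock: 2.72
position: [0.6838, 0.0717, 0.0664]
ee_rot: [2.952, -1.072, -0.002]
force: [0.7, 0.3, 0.7]
width: 0.001
gripper_force: 0.0
```

Run:
```python
from h import *
s=observe();p=s['position'];print(p,s['force'])
c=np.array([.591,.0075]);q=p[:2]-c;a0=np.degrees(np.arctan2(q[1],q[0]));print(a0,np.hypot(*q))
A=np.r_[a0, np.arange(38,172,4.0)];A=np.r_[A,[172,173.5]]
P=c+.115*np.c_[np.cos(np.radians(A)),np.sin(np.radians(A))];P[0]=p[:2]
print((np.diff(P,axis=0)/.06).round(2).tolist(),len(A)-1)
```

```text
[0.68379973 0.07166291 0.06640417] [0.69234865 0.28360049 0.67709471]
34.66047179797138 0.11282140131363616
[[-0.04, 0.11], [-0.09, 0.1], [-0.09, 0.1], [-0.1, 0.09], [-0.11, 0.08], [-0.11, 0.07], [-0.12, 0.07], [-0.12, 0.06], [-0.12, 0.05], [-0.13, 0.04], [-0.13, 0.03], [-0.13, 0.02], [-0.13, 0.01], [-0.13, 0.0], [-0.13, -0.0], [-0.13, -0.01], [-0.13, -0.02], [-0.13, -0.03], [-0.13, -0.04], [-0.12, -0.05], [-0.12, -0.06], [-0.12, -0.07], [-0.11, -0.07], [-0.11, -0.08], [-0.1, -0.09], [-0.09, -0.1], [-0.09, -0.1], [-0.08, -0.11], [-0.07, -0.11], [-0.06, -0.12], [-0.05, -0.12], [-0.05, -0.13], [-0.04, -0.13], [-0.03, -0.13], [-0.01, -0.07], [-0.01, -0.05]] 36
```

Emit:
apply_moves([
  [0, -0.04, 0.11, 0, 0],
  [0, -0.09, 0.1, 0, 0],
  [0, -0.09, 0.1, 0, 0],
  [0, -0.1, 0.09, 0, 0],
  [0, -0.11, 0.08, 0, 0.14],
  [0, -0.11, 0.07, 0, 0.14],
  [0, -0.12, 0.07, 0, 0.14],
  [0, -0.12, 0.06, 0, 0.14],
  [0, -0.12, 0.05, 0, 0.14],
  [0, -0.13, 0.04, 0, 0.14],
  [0, -0.13, 0.03, 0, 0.14],
  [0, -0.13, 0.02, 0, 0.14],
])

```text
clock: 4.22
position: [0.6063, 0.1218, 0.0669]
ee_rot: [3.134, -0.21, 0.0]
force: [0.4, -0.3, 0.3]
width: 0.004
gripper_force: 0.0
```

Emit:
apply_moves([
  [0, -0.13, 0.01, 0, 0.14],
  [0, -0.13, 0, 0, 0.14],
  [0, -0.13, 0, 0, 0.14],
  [0, -0.13, -0.01, 0, 0.14],
  [0, -0.13, -0.02, 0, 0.14],
  [0, -0.13, -0.03, 0, 0.14],
  [0, -0.13, -0.04, 0, 0.14],
  [0, -0.12, -0.05, 0, 0.14],
  [0, -0.12, -0.06, 0, 0.14],
  [0, -0.06, -0.03, 0, 0.07],
  [0, 0, 0, 0, 0],
])

```text
clock: 5.6
position: [0.5341, 0.1076, 0.0669]
ee_rot: [3.033, 0.82, 0.0]
force: [0.1, 0.1, 1.1]
width: 0.004
gripper_force: 0.0
```

```bash
cat >> h.py <<'E'
def check(f):
    im,d=shot('top',f);s=observe();p=s['position'];c=np.array([.591,.0075]);q=p[:2]-c
    print('clock',s['clock'],p.round(4),'tcp ang',np.degrees(np.arctan2(q[1],q[0])).round(1),np.hypot(*q).round(4),s['ee_rot'].round(3),s['force'].round(2))
    v,u=np.mgrid[50:220,220:390].reshape(2,-1);w=world('top',np.c_[u,v],d=d[v,u]);w[:,:2]-=c;r=np.hypot(*w[:,:2].T);a=np.arctan2(w[:,1],w[:,0])
    m=(w[:,2]>.075)&(w[:,2]<.092)&(r>.05)&(r<.15);f6=np.angle(np.exp(6j*a[m]).mean());print('div mod60',np.degrees(f6)/6,m.sum())
    cv2.imwrite('pics/'+f+'c.png',cv2.resize(im[50:220,150:390,::-1],None,fx=3,fy=3,interpolation=cv2.INTER_CUBIC))
E
python3 -c "
from h import *
check('t1')"
```

```text
clock 5.65 [0.5344 0.1078 0.0669] tcp ang 119.5 0.1152 [3.033e+00 8.190e-01 1.000e-03] [0.36 0.01 0.26]
div mod60 -0.16563962114305025 188
```

View pics/t1c.png

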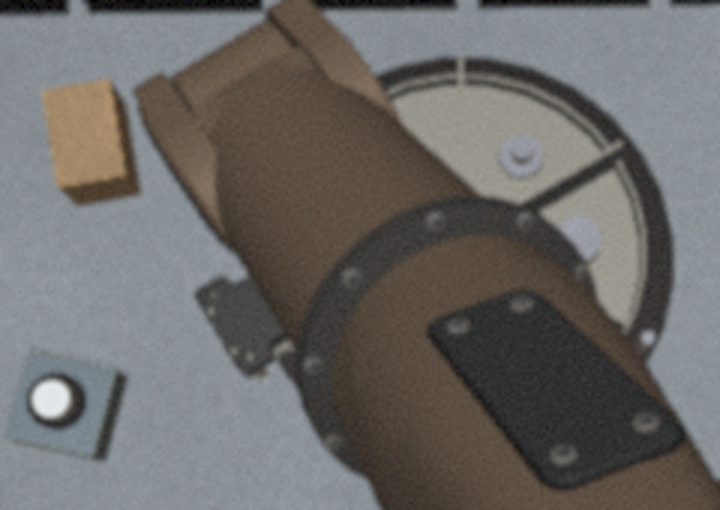

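The top view shows the cap and piston unmoved at (520,155) and (580,235), so the tray did not turn even though the finger went past. I need to look at the finger from the side.

```bash
python3 -c "
from h import *
im,d=shot('scene','s1');np.savez('pics/s1.npz',d=d)
a=im[120:380,180:480,::-1];im2,d2=shot('wrist','w1')
cv2.imwrite('pics/s1c.png',np.vstack([cv2.resize(a,(400,346)),cv2.resize(im2[:,:,::-1],(400,250))]))
s=observe();print(s['joints'],s['ee_rot'])"
```

```text
[ 0.01209201  0.4966123  -0.42175741  1.89187866  0.27293687  0.80901215
 -1.59731871] [-3.03276503e+00 -8.19633981e-01 -5.77597969e-04]
```

View pics/s1c.png

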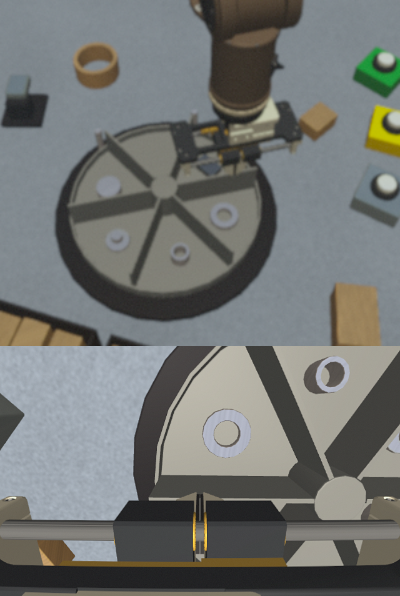

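```bash
python3 -c "
from h import *
p=imaging.camera_params('scene');R=cv2.Rodrigues(p['rotation'])[0]
F=np.diag([1,-1,-1.])
def proj(X): return cv2.projectPoints(np.array(X,float).reshape(-1,1,3),cv2.Rodrigues(F@R.T)[0],-F@R.T@p['origin'],p['camera_matrix'],p['dist'])[0].reshape(-1,2)
uv=proj([[.534,.108,.067],[.534,.108,.12],[.591,.0075,.087]]);print(uv,(uv-[180,120])*4/3)
d=np.load('pics/s1.npz')['d'];im=cv2.imread('pics/s1.png')
u0,v0=uv[0].astype(int);a=im[v0-75:v0+55,u0-80:u0+80];cv2.imwrite('pics/s1d.png',cv2.resize(a,None,fx=4.5,fy=4.5,interpolation=cv2.INTER_CUBIC));print(u0,v0)
v,u=np.mgrid[v0-60:v0+40,u0-60:u0+60].reshape(2,-1);w=world('scene',np.c_[u,v],d=d[v,u])
m=(np.hypot(w[:,0]-.534,w[:,1]-.108)<.035)&(w[:,2]>.05);print(np.c_[u,v,w.round(3)][m][np.argsort(w[m][:,2])][::12][:30])
"
```

```text
[[353.91602838 252.50914642]
 [355.07832588 239.02692133]
 [302.72173597 257.76878924]] [[231.88803784 176.67886189]
 [233.43776783 158.70256177]
 [163.62898129 183.69171899]]
353 252
[[3.69e+02 2.56e+02 5.23e-01 1.41e-01 5.00e-02]
 [3.64e+02 2.56e+02 5.27e-01 1.30e-01 5.20e-02]
 [3.50e+02 2.59e+02 5.45e-01 1.02e-01 5.40e-02]
 [3.57e+02 2.57e+02 5.36e-01 1.16e-01 5.50e-02]
 [3.43e+02 2.59e+02 5.51e-01 8.80e-02 5.70e-02]
 [3.50e+02 2.58e+02 5.45e-01 1.02e-01 5.90e-02]
 [3.40e+02 2.59e+02 5.55e-01 8.20e-02 6.00e-02]
 [3.64e+02 2.54e+02 5.28e-01 1.30e-01 6.10e-02]
 [3.44e+02 2.58e+02 5.52e-01 9.00e-02 6.40e-02]
 [3.46e+02 2.56e+02 5.47e-01 9.30e-02 6.60e-02]
 [3.52e+02 2.55e+02 5.41e-01 1.05e-01 6.70e-02]
 [3.63e+02 2.52e+02 5.28e-01 1.27e-01 6.80e-02]
 [3.60e+02 2.52e+02 5.31e-01 1.21e-01 7.10e-02]
 [3.41e+02 2.56e+02 5.54e-01 8.30e-02 7.20e-02]
 [3.66e+02 2.51e+02 5.27e-01 1.33e-01 7.30e-02]
 [3.53e+02 2.53e+02 5.41e-01 1.07e-01 7.50e-02]
 [3.60e+02 2.51e+02 5.33e-01 1.21e-01 7.70e-02]
 [3.69e+02 2.49e+02 5.23e-01 1.39e-01 7.80e-02]
 [3.56e+02 2.51e+02 5.37e-01 1.13e-01 8.00e-02]
 [3.65e+02 2.49e+02 5.28e-01 1.31e-01 8.30e-02]
 [3.69e+02 2.46e+02 5.19e-01 1.38e-01 8.40e-02]
 [3.58e+02 2.50e+02 5.37e-01 1.17e-01 8.50e-02]
 [3.65e+02 2.47e+02 5.26e-01 1.30e-01 8.60e-02]
 [3.46e+02 2.50e+02 5.46e-01 9.20e-02 8.70e-02]
 [3.56e+02 2.50e+02 5.44e-01 1.14e-01 9.40e-02]
 [3.53e+02 2.50e+02 5.50e-01 1.08e-01 1.01e-01]
 [3.58e+02 2.47e+02 5.42e-01 1.17e-01 1.05e-01]
 [3.61e+02 2.46e+02 5.40e-01 1.23e-01 1.08e-01]
 [3.59e+02 2.46e+02 5.42e-01 1.19e-01 1.10e-01]
 [3.48e+02 2.47e+02 5.54e-01 9.80e-02 1.13e-01]]
```

View pics/s1d.png

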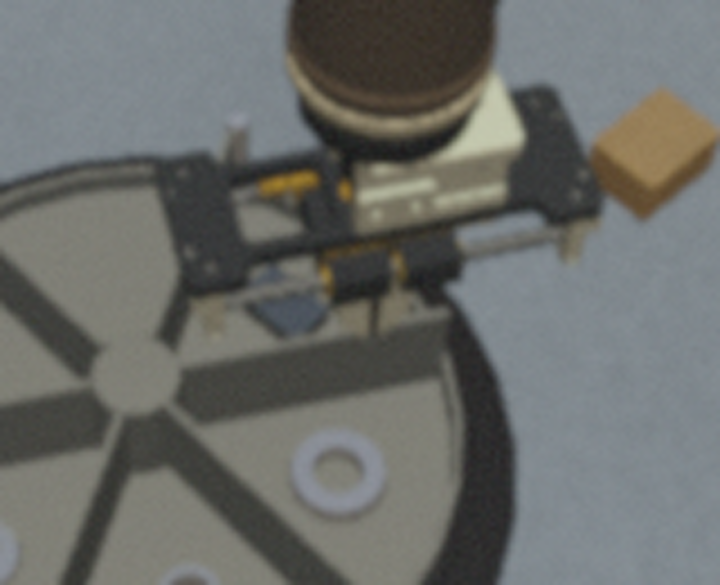

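The scene crop shows the fingertips at the top edge of the 120° divider, near (375,320), with the tray unturned. I'll check with the wrist depth, which sees both tip and divider from close by.

```bash
cat >> h.py <<'E'
def wristcloud(d):
    p=imaging.camera_params('wrist');T=np.array(p['tool_from_camera']);s=observe()
    v,u=np.mgrid[0:400,0:640].reshape(2,-1);K=p['camera_matrix']
    q=cv2.undistortPoints(np.c_[u,v].astype(float).reshape(-1,1,2),K,p['dist']).reshape(-1,2)
    X=np.c_[q[:,0],-q[:,1],-np.ones(len(q))]*d.reshape(-1,1);X=X@T[:3,:3].T+T[:3,3]
    return X.reshape(400,640,3),(X@cv2.Rodrigues(s['ee_rot'])[0].T+s['position']).reshape(400,640,3)
E
python3 -c "
from h import *
d=np.load('pics/w1.npz')['d'];X,W=wristcloud(d)
for v in range(190,400,12): print(v,W[v,320].round(3),X[v,320].round(3),'|',W[v,250].round(3))
print(imaging.camera_params('wrist'))
im=cv2.imread('pics/w1.png');cv2.imwrite('pics/w1c.png',cv2.resize(im[180:400,180:460],None,fx=2.7,fy=2.7))
"
```

```text
190 [0.548 0.114 0.028] [0.015 0.001 0.039] | [0.53  0.153 0.045]
202 [0.54  0.11  0.027] [0.006 0.001 0.04 ] | [0.524 0.149 0.044]
214 [0.538 0.108 0.042] [0.003 0.001 0.025] | [0.517 0.146 0.045]
226 [0.538 0.108 0.063] [0.003 0.001 0.004] | [0.518 0.143 0.064]
238 [0.543 0.111 0.094] [ 0.009  0.001 -0.027] | [0.52  0.14  0.082]
250 [0.543 0.111 0.108] [ 0.009  0.001 -0.041] | [0.557 0.141 0.166]
262 [0.541 0.11  0.116] [ 0.007  0.001 -0.049] | [0.557 0.14  0.172]
274 [0.536 0.107 0.115] [ 0.001  0.001 -0.048] | [0.558 0.139 0.18 ]
286 [0.562 0.123 0.176] [ 0.031  0.001 -0.11 ] | [0.558 0.138 0.183]
298 [0.559 0.121 0.176] [ 0.028  0.001 -0.11 ] | [0.555 0.136 0.183]
310 [0.556 0.119 0.176] [ 0.025  0.001 -0.11 ] | [0.553 0.135 0.184]
322 [0.461 0.063 0.027] [-0.086  0.001  0.04 ] | [0.549 0.133 0.182]
334 [0.452 0.058 0.028] [-0.096  0.001  0.039] | [0.547 0.132 0.183]
346 [0.554 0.118 0.186] [ 0.022  0.001 -0.119] | [0.545 0.131 0.185]
358 [0.558 0.12  0.195] [ 0.026  0.001 -0.128] | [0.55  0.132 0.193]
370 [0.557 0.12  0.197] [ 0.025  0.001 -0.13 ] | [0.549 0.131 0.196]
382 [0.557 0.12  0.2  ] [ 0.025  0.001 -0.133] | [0.551 0.131 0.2  ]
394 [0.556 0.119 0.201] [ 0.024  0.001 -0.134] | [0.55  0.13  0.202]
{'camera_matrix': array([[356.46682329,   0.        , 319.37017648],
       [  0.        , 356.46682329, 196.40076313],
       [  0.        ,   0.        ,   1.        ]]), 'dist': array([-0.03129584,  0.        ,  0.        ,  0.        ,  0.        ]), 'tool_from_camera': array([[ 9.97365699e-04,  9.59940658e-01,  2.80201604e-01,
         7.55043194e-02],
       [ 9.99999400e-01, -1.08442814e-03,  1.55679195e-04,
         8.79445911e-04],
       [ 4.53301293e-04,  2.80201280e-01, -9.59941163e-01,
        -1.84836321e-01],
       [ 0.00000000e+00,  0.00000000e+00,  0.00000000e+00,
         1.00000000e+00]])}
```

View pics/w1c.png

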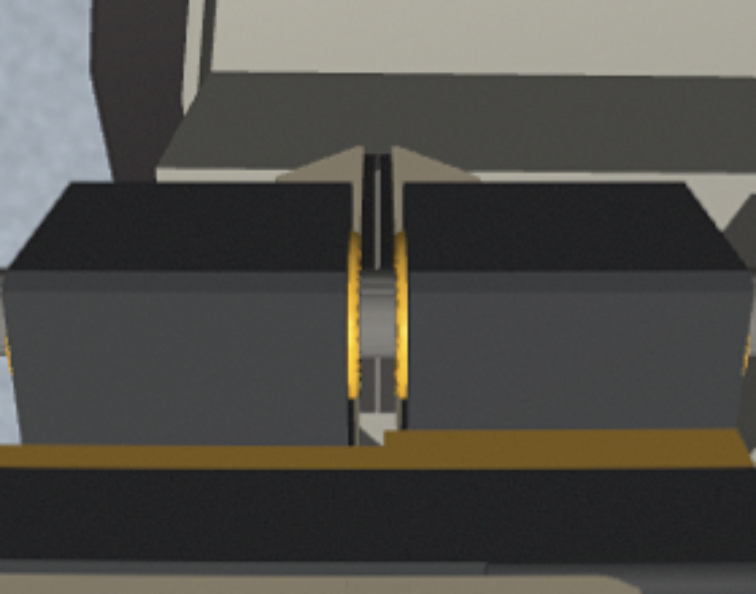

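Emit:
apply_moves([
  [0, 0, 0, 0.8, 0],
  [0, 0, 0, 0.2, 0],
  [0, 0, 0, 0, 0],
])

```text
clock: 6.12
position: [0.535, 0.1079, 0.1274]
ee_rot: [3.032, 0.82, 0.003]
force: [0.5, 0.0, -0.5]
width: 0.002
gripper_force: 0.0
```

```bash
python3 -c "
from h import *
im,d=shot('wrist','w2');X,W=wristcloud(d)
m=(abs(X[...,0])<.03)&(abs(X[...,1])<.03)&(X[...,2]<.02)&(X[...,2]>-.09)
P=X[m];print(observe()['position'],len(P),P.max(0),P.min(0))
for z in np.arange(-.06,.02,.005):
    k=P[(P[:,2]>=z)&(P[:,2]<z+.005)]; print(z.round(3),len(k),k.min(0).round(3) if len(k) else'',k.max(0).round(3) if len(k) else'')
im,d=shot('scene','s2');v,u=np.mgrid[200:280,320:400].reshape(2,-1);w=world('scene',np.c_[u,v],d=d[v,u]);p=observe()['position']
k=w[(np.hypot(*(w[:,:2]-p[:2]).T)<.02)&(w[:,2]>.095)];print('scene lowest',np.sort(k[:,2])[:12].round(3))
"
```

```text
[0.5342361  0.10752647 0.12643582] 1410 [ 0.01144294  0.01738666 -0.02631   ] [-0.00982196 -0.01550912 -0.08385016]
-0.06 90 [ 0.009 -0.002 -0.06 ] [ 0.011  0.004 -0.055]
-0.055 90 [-0.    -0.003 -0.055] [ 0.011  0.004 -0.05 ]
-0.05 131 [-0.    -0.003 -0.05 ] [ 0.011  0.005 -0.045]
-0.045 211 [ 0.009 -0.016 -0.045] [ 0.011  0.017 -0.04 ]
-0.04 294 [ 0.009 -0.015 -0.04 ] [ 0.011  0.017 -0.035]
-0.035 182 [ 0.009 -0.01  -0.035] [ 0.011  0.013 -0.03 ]
-0.03 68 [ 0.009 -0.005 -0.03 ] [ 0.011  0.007 -0.026]
-0.025 0  
-0.02 0  
-0.015 0  
-0.01 0  
-0.005 0  
-0.0 0  
0.005 0  
0.01 0  
0.015 0  
scene lowest [0.153 0.153 0.154 0.155 0.155 0.155 0.156 0.158 0.158 0.158 0.158 0.158]
```

Both cameras put the real fingertips 26 mm above the reported TCP, so the finger passed over the dividers. I'll command z 26 mm lower, go back and push again.

Emit:
apply_moves([
  [0, 0.36, -0.09, 0, -0.35],
  [0, 0.36, -0.09, 0, -0.35],
  [0, 0.36, -0.09, 0, -0.35],
  [0, 0.36, -0.08, 0, -0.35],
  [0, 0.36, -0.08, 0, -0.35],
  [0, 0.36, -0.08, 0, -0.35],
  [0, 0.34, -0.08, 0, -0.35],
  [0, 0, 0, 0, 0],
  [0, 0, 0, -0.6, 0],
  [0, 0, 0, -0.6, 0],
  [0, 0, 0, -0.24, 0],
  [0, 0, 0, 0, 0],
])

```text
clock: 7.72
position: [0.6831, 0.0723, 0.0393]
ee_rot: [2.953, -1.069, -0.004]
force: [0.2, -0.5, 0.1]
width: 0.005
gripper_force: 0.0
```

Emit:
apply_moves([
  [0, -0.04, 0.11, 0, 0],
  [0, -0.09, 0.1, 0, 0],
  [0, -0.09, 0.1, 0, 0],
  [0, -0.1, 0.09, 0, 0],
  [0, -0.11, 0.08, 0, 0.14],
  [0, -0.11, 0.07, 0, 0.14],
  [0, -0.12, 0.07, 0, 0.14],
  [0, -0.12, 0.06, 0, 0.14],
  [0, -0.12, 0.05, 0, 0.14],
  [0, -0.06, 0.02, 0, 0.07],
  [0, 0, 0, 0, 0],
])

```text
clock: 9.1
position: [0.6264, 0.1174, 0.0404]
ee_rot: [-3.104, 0.487, 0.0]
force: [0.0, -1.1, -0.4]
width: 0.006
gripper_force: 0.0
```

```bash
python3 -c "
from h import *
check('t2');shot('wrist','w3');shot('scene','s3')
im=cv2.imread('pics/s3.png')[150:370,190:420];cv2.imwrite('pics/s3c.png',cv2.resize(im,None,fx=2.5,fy=2.5))"
```

```text
clock 9.15 [0.6266 0.1173 0.0404] tcp ang 72.1 0.1154 [ 3.103 -0.489 -0.   ] [0.45 0.34 0.27]
div mod60 21.049236098696095 103
```

View pics/s3c.png

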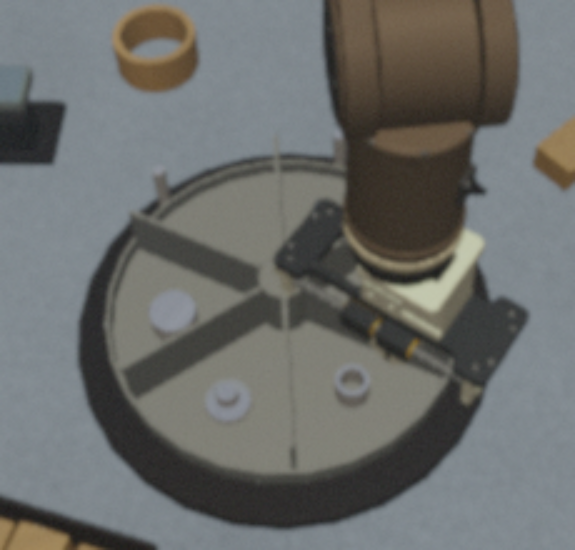

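The tray now turns: the phase is about 21° and the parts ride along untouched. Continuing.

```bash
python3 -c "
from h import *
c=np.array([.591,.0075]);A=np.r_[72,np.arange(76,169,4),168]
P=c+.115*np.c_[np.cos(np.radians(A)),np.sin(np.radians(A))]
print((np.diff(P,axis=0)/.06).round(2).tolist(),len(A)-1)"
```

```text
[[-0.13, 0.04], [-0.13, 0.03], [-0.13, 0.02], [-0.13, 0.01], [-0.13, 0.0], [-0.13, -0.01], [-0.13, -0.02], [-0.13, -0.03], [-0.13, -0.04], [-0.13, -0.05], [-0.12, -0.05], [-0.12, -0.06], [-0.11, -0.07], [-0.11, -0.08], [-0.1, -0.09], [-0.1, -0.09], [-0.09, -0.1], [-0.08, -0.11], [-0.07, -0.11], [-0.07, -0.12], [-0.06, -0.12], [-0.05, -0.12], [-0.04, -0.13], [-0.03, -0.13], [0.0, 0.0]] 25
```

Emit:
apply_moves([
  [0, -0.13, 0.04, 0, 0.14],
  [0, -0.13, 0.03, 0, 0.14],
  [0, -0.13, 0.02, 0, 0.14],
  [0, -0.13, 0.01, 0, 0.14],
  [0, -0.13, 0, 0, 0.14],
  [0, -0.13, -0.01, 0, 0.14],
  [0, -0.13, -0.02, 0, 0.14],
  [0, -0.13, -0.03, 0, 0.14],
  [0, -0.13, -0.04, 0, 0.14],
  [0, -0.13, -0.05, 0, 0.14],
  [0, -0.12, -0.05, 0, 0.14],
  [0, -0.12, -0.06, 0, 0.14],
])

```text
clock: 10.75
position: [0.5348, 0.1075, 0.0405]
ee_rot: [3.032, 0.823, 0.002]
force: [2.3, -0.6, -0.1]
width: 0.005
gripper_force: 0.7
```

Emit:
apply_moves([
  [0, -0.11, -0.07, 0, 0.14],
  [0, -0.11, -0.08, 0, 0.14],
  [0, -0.1, -0.09, 0, 0.14],
  [0, -0.1, -0.09, 0, 0.14],
  [0, -0.09, -0.1, 0, 0.14],
  [0, -0.08, -0.11, 0, 0.14],
  [0, -0.07, -0.11, 0, 0.14],
  [0, -0.07, -0.12, 0, 0.14],
  [0, -0.06, -0.12, 0, 0.14],
  [0, -0.03, -0.06, 0, 0.07],
  [0, 0, 0, 0, 0],
])

```text
clock: 12.12
position: [0.4851, 0.0504, 0.0403]
ee_rot: [2.6, 1.764, -0.0]
force: [-0.6, 1.0, -0.1]
width: 0.005
gripper_force: 0.0
```

```bash
python3 -c "
from h import *
check('t3');im,d=shot('scene','s4');v,u=np.mgrid[190:360,210:400].reshape(2,-1);w=world('scene',np.c_[u,v],d=d[v,u]);w[:,:2]-=[.591,.0075];r=np.hypot(*w[:,:2].T);a=np.arctan2(w[:,1],w[:,0])
m=(w[:,2]>.082)&(w[:,2]<.092)&(r>.05)&(r<.15);print('scene div',np.degrees(np.angle(np.exp(6j*a[m]).mean()))/6,m.sum())"
```

```text
clock 12.175 [0.4851 0.0506 0.0403] tcp ang 157.9 0.1143 [-2.6   -1.763  0.   ] [ 0.19 -0.34  0.7 ]
div mod60 -13.017694962426864 203
scene div -13.144182651370715 585
```

Emit:
apply_moves([
  [0, -0.035, -0.094, 0, 0.1],
  [0, -0.03, -0.095, 0, 0.1],
  [0, -0.025, -0.097, 0, 0.1],
  [0, -0.014, -0.065, 0, 0.07],
  [0, -0.009, -0.05, 0, 0.05],
  [0, -0.005, -0.033, 0, 0.03],
  [0, 0, 0, 0, 0],
  [0, 0, 0, 0, 0],
])

```text
clock: 13.22
position: [0.4777, 0.0245, 0.0402]
ee_rot: [-2.384, -2.046, 0.001]
force: [-0.3, -0.2, -0.1]
width: 0.005
gripper_force: 0.0
```

```bash
cat >> h.py <<'E'
def sc(f):
    im,d=shot('scene',f);v,u=np.mgrid[190:360,210:400].reshape(2,-1);w=world('scene',np.c_[u,v],d=d[v,u]);w[:,:2]-=[.591,.0075];r=np.hypot(*w[:,:2].T);a=np.arctan2(w[:,1],w[:,0])
    m=(w[:,2]>.082)&(w[:,2]<.092)&(r>.05)&(r<.15);print('scene div',np.degrees(np.angle(np.exp(6j*a[m]).mean()))/6,m.sum())
E
python3 -c "
from h import *
check('t4');sc('s5')"
```

```text
clock 13.275 [0.4778 0.0246 0.0403] tcp ang 171.4 0.1145 [-2.384e+00 -2.046e+00  1.000e-03] [ 0.15  0.4  -0.98]
div mod60 -0.1481367021512016 202
scene div 0.04092392998986746 572
```

Emit:
apply_moves([
  [0, 0.02, 0.1, 0, 0],
  [0, 0, 0, 0.6, 0],
  [0, 0, 0, 0.9, 0],
  [0, -0.03, 0.6, 0, 0],
  [0, -0.05, 0.9, 0, 0],
  [0, -0.05, 0.9, 0, 0],
  [0, -0.03, 0.9, 0, 0],
  [0, 0, 0.6, 0, 0],
  [0, 0, 0, 0, 0],
  [0, 0, 0, 0, 0],
])

```text
clock: 14.58
position: [0.4694, 0.2641, 0.13]
ee_rot: [2.383, 2.046, -0.001]
force: [-0.4, -0.4, 0.2]
width: 0.002
gripper_force: 0.0
```

```bash
python3 -c "
from h import *
check('t5');sc('s6')
im,d=shot('wrist','w5');X,W=wristcloud(d)
b=(im.min(2)>170)&(W[...,2]>.05)&(W[...,2]<.075);v,u=np.nonzero(b);print('wrist btn',b.sum(),W[b].mean(0),np.median(W[b],0),u.mean(),v.mean(),W[b].max(0)-W[b].min(0))
for n,t,sl in(('top','t5',np.s_[165:200,150:190]),('scene','s6',np.s_[245:275,455:490])):
    z=np.load('pics/%s.npz'%t);v,u=np.mgrid[sl].reshape(2,-1);dd=z['d'][v,u];w=world(n,np.c_[u,v],d=dd);k=(z['im'][v,u].min(1)>170)&(dd>0);print(n,k.sum(),np.median(w[k],0))
h=np.hstack([cv2.imread('pics/t5c.png')[:,:460],cv2.resize(im[:,:,::-1],(330,206))[:206].copy() if 0 else np.vstack([cv2.resize(im[:,:,::-1],(330,206)),np.zeros((304,330,3),np.uint8)])])
cv2.imwrite('pics/v5.png',np.hstack([cv2.imread('pics/t5c.png')[:,200:],h[:,460:]])[:, :800])"
```

```text
clock 14.625 [0.4696 0.2634 0.1301] tcp ang 115.4 0.2833 [ 2.384e+00  2.045e+00 -1.000e-03] [-0.18  0.43 -0.5 ]
div mod60 -0.09053244216948235 531
scene div -0.11527503386362248 648
wrist btn 3129 [0.39789818 0.35866316 0.06202166] [0.45326039 0.35873631 0.06203464] 194.59220198146372 80.03930968360498 [0.1789956  0.03476931 0.0143369 ]
top 0 [nan nan nan]
scene 117 [0.46834546 0.35692583 0.06105385]
  return _methods._mean(a, axis=axis, dtype=dtype,
  ret = um.true_divide(
```

View pics/v5.png

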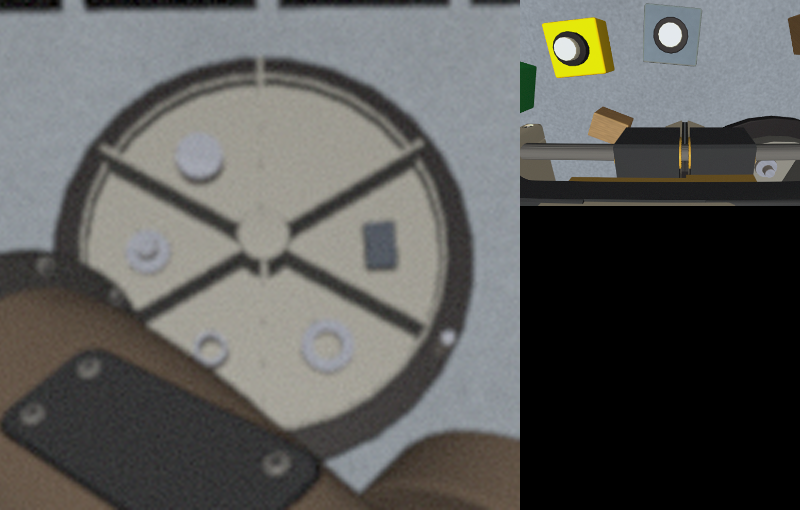

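The bearing, at (330,345), now stands in the opening bay. In the wrist inset the grey-box button is at (670,35) and the yellow one at (567,48). I'll take the grey button alone from the wrist cloud.

```bash
python3 -c "
from h import *
z=np.load('pics/w5.npz');X,W=wristcloud(z['d']);b=(z['im'].min(2)>170)&(abs(W[...,2]-.062)<.006)&(W[...,0]>.42);P=W[b];c=(P.max(0)+P.min(0))/2;print(P.mean(0),c,P.max(0)-P.min(0));s=observe()['position'];print((np.median(P,0)-s)/.06)"
```

```text
[0.4652415  0.35638097 0.06204281] [0.46517924 0.35626246 0.06206042] [0.02989164 0.0299976  0.00612441]
[-0.07740516  1.55452943 -1.13629919]
```

Emit:
apply_moves([
  [0, -0.03, 0.7, 0, 0],
  [0, -0.04, 0.7, 0, 0],
  [0, 0, 0.15, 0, 0],
  [0, 0, 0, 0, 0],
  [0, 0, 0, -0.6, 0],
  [0, 0, 0, -0.6, 0],
  [0, 0, 0, -0.25, 0],
  [0, 0, 0, -0.1, 0],
  [0, 0, 0, -0.1, 0],
  [0, 0, 0, 0, 0],
])

```text
clock: 15.98
position: [0.466, 0.3575, 0.0321]
ee_rot: [2.384, 2.045, 0.002]
force: [1.3, -2.4, 4.2]
width: 0.004
gripper_force: 1.7
```

Emit:
apply_moves([
  [0, 0, 0, -0.04, 0],
  [0, 0, 0, -0.02, 0],
  [0, 0, 0, -0.02, 0],
  [0, 0, 0, 0, 0],
])

```text
clock: 16.48
position: [0.4662, 0.3578, 0.0291]
ee_rot: [2.383, 2.045, 0.003]
force: [-3.3, -8.4, 26.3]
width: 0.006
gripper_force: 13.4
```

Force has risen to 26 N, so the button is at its stop. Letting go.

Emit:
apply_moves([
  [0, 0, 0, 0.2, 0],
  [0, 0, 0, 0.6, 0],
  [0, 0, 0, 0.9, 0],
  [0, 0, 0, 0.5, 0],
  [0, 0, 0, 0, 0],
  [0, 0, 0, 0, 0],
])

```text
clock: 17.23
position: [0.465, 0.3573, 0.1578]
ee_rot: [2.384, 2.046, -0.001]
force: [-0.1, 0.3, -0.3]
width: 0.003
gripper_force: 0.0
```

```bash
python3 -c "
from h import *
check('t6');sc('s7')
z,d=shot('wrist','w6');X,W=wristcloud(d);b=(z.min(2)>170)&(abs(W[...,2]-.06)<.01)&(W[...,0]>.42);print('btn z',np.median(W[b],0))
print(arm.sign_off())"
```

```text
clock 17.275 [0.4649 0.357  0.1574] tcp ang 109.8 0.3716 [ 2.384  2.046 -0.003] [-1.12 -0.   -0.41]
div mod60 -0.11869889607919687 542
scene div -0.07681138701310507 638
btn z [0.46520993 0.35677671 0.06195941]
the job is handed in; nothing more can be done
None
```

The job is handed in at about 17 s: the bearing's bay rests in the pick opening about 0.5° off square by camera, and the confirm button was pressed to its stop (26 N) and is up again; `sign_off()` gave no verdict.

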